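Unlock the push-and-turn cap of the disinfectant tablet tub

TASK

Unlock the child-safe cap of the tub that sits in the square steel holder: press the cap down and, keeping it down, twist it anticlockwise (seen from above) until it comes to its stop, then let go so that the cap springs back up. Leave the loose look-alike tub standing where it is.

Things in the scene. Friction and masses are not known exactly. Their poses are not given: they have to be found in the camera images.
- cap_grip (a point): Grip point of the cap of the tub in the holder: on its vertical axis, 13 mm below its top, 21 mm above its lower edge. Ribbed grey cylinder, 50 mm across, 34 mm high; grip it across any diameter. Below its edge: 16 mm of collar 44 mm across, then the shoulder of a white tub 72 mm across, fixed in a steel holder 110 mm square, 46 mm high. A nub on the shoulder marks the collar's stop.
- cap_press (a joint): How far the cap's outer shell is pressed down, in m: 0 up, 0.008 at the bottom. A spring pushes it up (4 N at the top, 9 N at the bottom). The hidden lugs catch only when it is down 4 mm or more (best about 6 mm); higher up the shell turns idly.
- cap_lock (a joint): Angle of the locking collar under the cap, in rad, growing anticlockwise seen from above: 0 to 0.1 at the start (locked), 0.85 at its stop (unlocked). Only the pressed cap drives it (0.06 N m), after up to 0.3 rad of idle turning; it stays where it is left. Turning the pressed cap by 1.02 rad always reaches the stop. A tongue on the collar shows beyond the cap's edge.
- spare_tub: Loose look-alike tub with the same cap, standing straight on the table without a holder, 72 mm across and 120 mm high, 0.2 to 0.4 kg. Origin at the centre of its underside. To be left alone.

How it is judged:
On the way:
1. the cap is pressed down by more than 3 mm (value of joint cap_press above 0.003 m), for 0.1 s.
At the end, for the whole second after the job is handed in: The locking collar is turned to within 0.2 rad (11 degrees) of its stop, the cap is up again to within 2 mm, and the spare tub stands upright within 30 mm of where it was (value of joint cap_lock above 0.65 rad and value of joint cap_press below 0.002 m and distance of spare_tub from where it was at the start of the episode below 0.03 m and angle between spare_tub's own z axis and vertical below 0.2 rad); the robot touches nothing.
It fails at once if the spare tub is shifted more than 30 mm or tipped (distance of spare_tub from where it was at the start of the episode above 0.03 m or angle between spare_tub's own z axis and vertical above 0.2 rad).
It also fails if it takes over 32 s, if anything falls off the work surface, if the arm or the gripper's body presses on something with over 40 N, if the wrist force passes 120 N, or if a joint passes its speed limit or range.

ROBOT

A 6-joint arm with a two-finger parallel gripper is mounted at the origin on the work surface. World frame = base frame: x ahead of the robot, y to its left, z up, the work surface at z = 0. Lengths are in m, angles in rad, forces in N, time in s.
With the tool pointing down it reaches from about 0.325 to 0.9 m from the base axis. Payload 3.5 kg.
Tool frame: the origin (TCP) lies on the centre line of the jaws, within the pads' length; the fingertips stand 11 mm ahead of it and the grasp point (between the pads) lies 8 mm behind it (r.tip_reach is the distance from the TCP to the fingertips, in m); z points along the fingers, y is the line along which they close (so a half turn about z gives the same grasp; the last joint's range is limited). The gripper opens to 85 mm and grips with 20 to 120 N. Pads are 22 mm wide; open, the fingers measure 114 mm over their backs; the gripper's body (76 mm by 85 mm) begins 54 mm behind the grasp point. The pads swing forward as they close: fully open they stand 13 mm farther back than shut.
Start: joints at [-1.356, 0.276, -0.026, 1.268, 0, 1.467], TCP at [0.195, -0.594, 0.242] pointing down, gripper open.
Joint ranges: [-3.12, 3.12], [-0.85, 1.88], [-1.08, 1.24], [-1.95, 2.15], [-1.57, 1.53], [-3.14, 3.14]. Speed limits (rad/s): [2.57, 2.57, 3.14, 3.14, 3.14, 3.14].

INTERFACE

Orientations are given as a 3x3 rotation matrix whose columns are the frame's x, y, z axes.
In Python, from rig import r gives the robot as it stands.
- The arm moves only by the tool apply_moves, never from a script. Its argument "deltas" is one flat list of numbers, 7 for each row, row after row: the shift along the tool's x, y, z in mm, then the turn, a rotation vector about the tool's x, y, z in rad, then the closure in counts, from 0 (fully open) to 255 (shut). A call has 1 to 12 rows; each row is the pose to reach, as a shift and turn from the pose commanded when the call began, along the tool's axes at that moment; what a row does not reach only later rows make up. A row lasts 1/8 s, in which the tool goes at most 62.5 mm and 10.7 degrees, less where a joint would pass 70% of its speed; a pose out of reach is approached as far as the arm can. A call with a gripper value outside its range is refused whole. The fingers move at their own pace and stop on an object; "newtons" is the grip in N (left out, the last holds). Time passes only in rows, so rows that repeat a pose let the fingers close. It gives the time, the measured TCP pose, the force, the opening and the grip force at its end, in the units of the state.
- r.sense(): the state, without advancing time (a new reading comes with each control period).
- r.get_image(name): name is "side" or "top" or "wrist"; returns the picture (420x560x3 uint8, red, green, blue); there is no depth.
- r.camera_params(name): a dict with "camera_matrix" (3x3 intrinsics, pixels), "R" (3x3) and "t" (3): a world point X has camera coordinates R X + t; the wrist camera has in their place "T_tool_cam" (4x4, takes a point from camera to tool coordinates, whose origin is the TCP and whose axes are the flange's). Camera axes: x right, y down, z forward; pixel columns grow to the right and rows downward; lengths in m; the calibration is good to about 2 mm. A picture is of the moment at which its call begins: read the wrist's pose just before it. camera_params takes no time and is no camera call.
- r.job_done(): hands the job in; it is judged then, once.
Trained networks look in the newest picture that a camera, given by its name, has taken for a name from the list of things; names that differ only in an ending like _2 or _b are one class to them, and where a whole thing is asked for, a point or a joint stands for the part that bears it (a point fixed in the world has none). Each returns a list of dicts, best first, with "p" (0 to 1); they miss things now and then, are a little off and sometimes report something else, mostly with a low value. They report only what shows in the picture. A call takes as long as a camera call.
- r.search_frame(camera, label): "location" ([column, row] in pixels, amid what is visible of it).
The state is a dict: "time": time; "q": joint angles; "joint_vel": joint speeds; "joint_torque": joint torques, N m; "position": TCP position; "tool_rot": TCP orientation; "contact_force": force on the tool from outside, world axes, zero at the start; "torque": the same for the moment, N m; "finger_gap": finger opening in m; "grip_force": force on a finger pad.
Only numpy, scipy, OpenCV 4.12 (cv2) and the standard library are available. Lean on these libraries where they do the work, as an engineer would, in place of code of your own. Each camera call takes 0.05 s, during which the arm holds its last target. There are 200 camera calls.

## Working session

There is one attempt and no reset: what is moved stays moved. The work goes in short steps, Python scripts to look and compute and a tool call to move; the robot and the scene stay as the last step left them, time stands still between calls to the robot, and variables do not carry over. Pictures are saved under pics/ and viewed, at most 10 in all, crops included, and the job is handed in when it is done.

Besides the shell and the picture viewer there is one more tool, called after "Call:" by a JSON object that holds its "fn" and its "kwargs", one argument or row to a line. apply_moves: Moves the arm, as the interface text tells. Its arguments: {"type":"object","properties":{"deltas":{"type":"array","items":{"type":"number"}},"newtons":{"type":"number"}},"required":["deltas"]}

```bash
mkdir -p pics; ls
python3 - <<'E'
from rig import r
import cv2,numpy as np
s=r.sense();print(s['time'],s['position'],s['tool_rot'])
ims=[]
for c in ("side","top"):
    im=r.get_image(c);ims.append(im)
    p=r.camera_params(c);print(c,p['camera_matrix'],p['R'],p['t'])
    for l in("cap_grip","spare_tub","cap_lock"):print(c,l,r.search_frame(c,l))
im=np.hstack(ims)[:,:,::-1]
cv2.imwrite("pics/a.png",ims[0][:,:,::-1]);cv2.imwrite("pics/b.png",ims[1][:,:,::-1])
E
```

```text
pics
0.0 [ 0.19513967 -0.59296168  0.24113573] [[ 9.49911630e-01  3.12518285e-01 -4.66191184e-04]
 [ 3.12518542e-01 -9.49909158e-01  2.17987481e-03]
 [ 2.38411461e-04 -2.21638182e-03 -9.99997515e-01]]
side [[428.68170976   0.         279.54812361]
 [  0.         428.68170976 207.68409081]
 [  0.           0.           1.        ]] [[-0.82587211 -0.56384049 -0.00437728]
 [-0.33408774  0.49557136 -0.8017446 ]
 [ 0.45422532 -0.66067611 -0.59765076]] [0.4617406  0.26021479 0.63875688]
side cap_grip [{'location': [265.5, 203.1], 'p': 0.82}]
side spare_tub [{'location': [201.1, 313.8], 'p': 0.93}]
side cap_lock []
top [[476.01383025   0.         278.54478902]
 [  0.         476.01383025 215.56826725]
 [  0.           0.           1.        ]] [[ 0.02693699 -0.99901166 -0.03535667]
 [-0.99795431 -0.02482337 -0.05891515]
 [ 0.05797925  0.03687134 -0.99763666]] [0.00830824 0.55514816 0.95421721]
top cap_grip [{'location': [282.4, 199.1], 'p': 0.93}]
top spare_tub [{'location': [161.1, 222.0], 'p': 0.95}]
top cap_lock []
```

View pics/a.png

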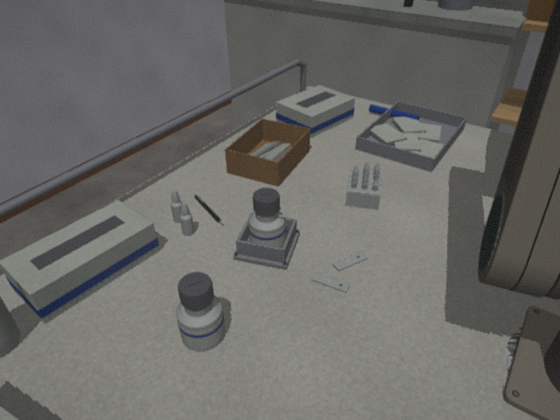

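View pics/b.png

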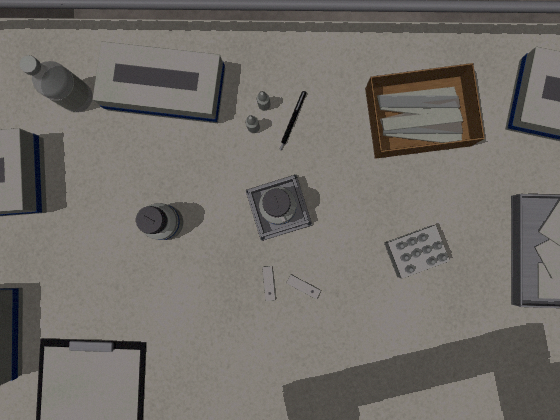

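Side: the cap in the holder is at about (266,203) and the spare is at (197,292). Top: the cap is at about (276,202) and the spare at (155,220). I'll enlarge both to measure.

```bash
cat > h.py <<'E'
import numpy as np,cv2
from rig import r
def proj(c,X):
    p=r.camera_params(c);x=p['R']@np.array(X)+p['t'];u=p['camera_matrix']@x;return u[:2]/u[2]
def tri(a,b):
    P=[]
    for c in("side","top"):
        p=r.camera_params(c);P.append(p['camera_matrix']@np.c_[p['R'],p['t']])
    X=cv2.triangulatePoints(P[0],P[1],np.array(a,float),np.array(b,float)).ravel();return X[:3]/X[3]
E
python3 - <<'E'
from h import *
X=tri([266,203],[276,202]);print(X,proj("side",X),proj("top",X))
X=tri([265.5,203.1],[282.4,199.1]);print(X,proj("side",X),proj("top",X))
X=tri([196.5,292],[155,220]);print(X)
a=cv2.imread("pics/a.png")[180:270,220:310];b=cv2.imread("pics/b.png")[160:250,230:320]
o=np.hstack([cv2.resize(i,(400,400),interpolation=cv2.INTER_CUBIC) for i in(a,b)]);cv2.imwrite("pics/c.png",cv2.convertScaleAbs(o,alpha=2))
E
```

```text
[0.57377733 0.02431023 0.11168051] [265.7296798  202.97559585] [276.11806064 202.19453261]
[0.58129486 0.01356823 0.10173778] [265.94693182 203.13888813] [282.20222544 198.77578381]
[0.5372051  0.25388318 0.09595994]
```

View pics/c.png

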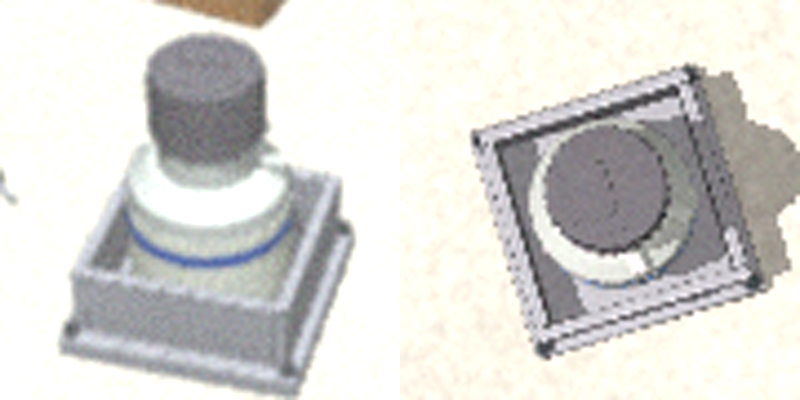

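The crop shows the cap's top centre at about (266.6,195.5) in side and (277,202) in top. The spare stands about 0.23 m away in +y. Next I'll triangulate the top and check it by projecting the cylinder.

Run:
```python
from h import *
X=tri([266.6,195.5],[277.0,202.1]);print(X)
t=np.linspace(0,2*np.pi,60)
def rim(c,X,z,off,org):return np.array([(proj(c,X+[.025*np.cos(a),.025*np.sin(a),z])-off)*4.444+org for a in t])
for z in(0,-.034):
    for c,off,org in(("side",(220,180),(0,0)),("top",(230,160),(400,0))):
        q=rim(c,X,z,np.array(off),np.array(org));print(c,z,q.min(0).round(),q.max(0).round())
p=r.camera_params("wrist");print(p)
s=r.sense();R=s['tool_rot'];print(s['q'],s['finger_gap'])
d=R.T@(X-s['position']);print('d tool mm',d*1000)
```

```text
[0.57267622 0.02208561 0.12819175]
side 0 [148.  36.] [266. 104.]
top 0 [547. 126.] [670. 248.]
side -0.034 [152.  99.] [267. 168.]
top -0.034 [553. 135.] [671. 253.]
{'camera_matrix': array([[335.86445731,   0.        , 285.39268548],
       [  0.        , 335.86445731, 215.99135893],
       [  0.        ,   0.        ,   1.        ]]), 'T_tool_cam': array([[-4.37709446e-04, -9.54376126e-01, -2.98606795e-01,
         7.67539062e-02],
       [ 9.99999889e-01, -4.69365190e-04,  3.42977287e-05,
         6.79252343e-04],
       [-1.72888568e-04, -2.98606747e-01,  9.54376226e-01,
        -1.30547871e-01],
       [ 0.00000000e+00,  0.00000000e+00,  0.00000000e+00,
         1.00000000e+00]])}
[-1.35642695e+00  2.76538116e-01 -2.66230188e-02  1.26797758e+00
 -1.64128987e-05  1.46743007e+00] 0.08545174280925777
d tool mm [ 550.89120905 -466.92079377  114.10071128]
```

Call:
{"fn": "apply_moves", "kwargs": {
  "deltas": [45,-38,4,0,0,0,0,95,-80,8,0,0,0,0,145,-123,12,0,0,0,0,195,-165,16,0,0,0,0,245,-208,20,0,0,0,0,295,-250,24,0,0,0,0,345,-292,28,0,0,0,0,395,-335,32,0,0,0,0,445,-377,36,0,0,0,0,495,-419,40,0,0,0,0,530,-449,42,0,0,0,0,551,-467,42,0,0,0,0],
  "newtons": 60
}}

```text
time: 1.9
position: [0.5739, 0.0247, 0.2002]
tool_rot: [[0.949, 0.315, 0.0], [0.315, -0.949, 0.0], [0.0, -0.0, -1.0]]
contact_force: [-0.6, -0.9, -0.1]
finger_gap: 0.0853
grip_force: 0.0
```

Run:
```python
from h import *
s=r.sense();print(s['time'],s['q'],s['position'],s['contact_force'])
im=r.get_image("wrist");cv2.imwrite("pics/d.png",cv2.convertScaleAbs(im[:,:,::-1],alpha=1.5))
print(r.search_frame("wrist","cap_grip"))
X=np.array([.5727,.0221,.1282]);R=s['tool_rot'];p=r.camera_params("wrist");T=p['T_tool_cam']
t=np.linspace(0,2*np.pi,60)
for z in (0,-.034):
    W=X+np.c_[.025*np.cos(t),.025*np.sin(t),0*t+z]
    C=((W-s['position'])@R-T[:3,3])@T[:3,:3];u=C@p['camera_matrix'].T;u=u[:,:2]/u[:,2:];print(z,u.min(0),u.max(0),u.mean(0))
print((R.T@(X-s['position']))*1000)
```

```text
1.9 [-6.96150068e-02  2.12678330e-01 -1.99150306e-01  1.15855336e+00
  2.54543971e-04  2.75191384e+00] [0.57385628 0.02471444 0.20018788] [-0.56011435 -0.89511239 -0.05810947]
[{'location': [286.1, 230.6], 'p': 0.63}]
0 [248.91869704 201.18424681] [326.34520997 273.60134682] [287.83799797 237.45817023]
-0.034 [253.67467636 189.09079624] [320.99571342 253.05403623] [287.51385001 221.05959843]
[-1.95467843  2.12348648 71.98678471]
```

View pics/d.png

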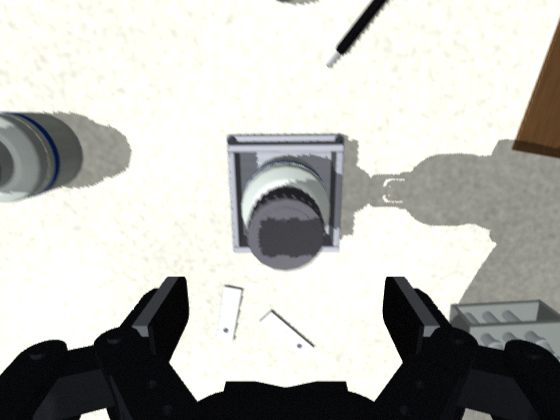

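The wrist view confirms the cap at about (286,230), within 2–3 mm of the estimate. The spare is far to the left. Next: descend and grip.

Call:
{"fn": "apply_moves", "kwargs": {
  "deltas": [1,-0.5,0,0,0,0,0,1,-0.5,30,0,0,0,0,1,-0.5,60,0,0,0,0,1,-0.5,80,0,0,0,0,1,-0.5,90,0,0,0,0,1,-0.5,90,0,0,0,0,1,-0.5,90,0,0,0,255,1,-0.5,90,0,0,0,255,1,-0.5,90,0,0,0,255,1,-0.5,90,0,0,0,255,1,-0.5,90,0,0,0,255,1,-0.5,90,0,0,0,255],
  "newtons": 60
}}

```text
time: 3.5
position: [0.5741, 0.0237, 0.1108]
tool_rot: [[0.95, 0.313, 0.001], [0.313, -0.95, 0.002], [0.002, -0.001, -1.0]]
contact_force: [-1.3, 5.5, 4.8]
finger_gap: 0.0487
grip_force: 61.0
```

Call:
{"fn": "apply_moves", "kwargs": {
  "deltas": [0,0,3,0,0,0,255,0,0,6,0,0,0,255,0,0,6,0,0,0,255,0,0,6,0,0,0,255]
}}

```text
time: 4.0
position: [0.5741, 0.0237, 0.1053]
tool_rot: [[0.95, 0.313, 0.001], [0.313, -0.95, 0.002], [0.002, -0.001, -1.0]]
contact_force: [-2.1, 5.3, 7.3]
finger_gap: 0.0487
grip_force: 61.4
```

Call:
{"fn": "apply_moves", "kwargs": {
  "deltas": [0,0,0.7,0,0,-0.1,255,0,0,0.7,0,0,-0.22,255,0,0,0.7,0,0,-0.34,255,0,0,0.7,0,0,-0.46,255,0,0,0.7,0,0,-0.58,255,0,0,0.7,0,0,-0.7,255,0,0,0.7,0,0,-0.8,255,0,0,0.7,0,0,-0.9,255,0,0,0.7,0,0,-0.97,255,0,0,0.7,0,0,-1.02,255,0,0,0.7,0,0,-1.02,255]
}}

```text
time: 5.38
position: [0.574, 0.0239, 0.1046]
tool_rot: [[0.23, 0.973, 0.001], [0.973, -0.23, 0.002], [0.003, 0.001, -1.0]]
contact_force: [-1.7, 6.2, 7.6]
finger_gap: 0.0487
grip_force: 61.8
```

Run:
```python
from h import *
s=r.sense();print(s['time'],s['q'],s['position'],s['contact_force'],s['torque'])
```

```text
5.375 [-0.07207086  0.29484385 -0.31093147  0.96395626  0.00246848  1.73131162] [0.57404439 0.02391769 0.10464117] [-1.72762633  6.23845417  7.55796175] [ 1.16193225  0.35198344 -0.13196299]
```

Call:
{"fn": "apply_moves", "kwargs": {
  "deltas": [0,0,0,0,0,-0.04,255,0,0,0,0,0,-0.08,255,0,0,0,0,0,-0.08,255]
}}

```text
time: 5.75
position: [0.574, 0.0239, 0.1046]
tool_rot: [[0.157, 0.988, 0.001], [0.988, -0.157, 0.003], [0.003, 0.001, -1.0]]
contact_force: [-2.8, 6.1, 7.3]
finger_gap: 0.0489
grip_force: 61.9
```

Run:
```python
from h import *
s=r.sense();print(s['time'],s['q'],s['position'],s['contact_force'],s['torque'])
```

```text
5.75 [-0.0724314   0.29485652 -0.31097655  0.96405464  0.00321835  1.65600905] [0.57399988 0.02392524 0.10461594] [-2.75600669  6.06170492  7.31357085] [ 1.42991731  0.40622021 -1.50265666]
```

The torque rose to 1.5 N m, so the collar is at its stop. Now I'll ease off, release and lift.

Call:
{"fn": "apply_moves", "kwargs": {
  "deltas": [0,0,0,0,0,0.05,255,0,0,-3,0,0,0.05,255,0,0,-6,0,0,0.05,255,0,0,-6,0,0,0.05,0,0,0,-6,0,0,0.05,0,0,0,-6,0,0,0.05,0,0,0,-6,0,0,0.05,0,0,0,-30,0,0,0.05,0,0,0,-75,0,0,0.05,0,0,0,-120,0,0,0.05,0,-50,0,-130,0,0,0.05,0,-50,0,-130,0,0,0.05,0]
}}

```text
time: 7.25
position: [0.5667, -0.0289, 0.2353]
tool_rot: [[0.205, 0.979, 0.003], [0.979, -0.205, -0.001], [-0.001, 0.003, -1.0]]
contact_force: [0.3, -0.3, -1.2]
finger_gap: 0.0853
grip_force: 0.0
```

Run:
```python
from h import *
s=r.sense();print(s['time'],s['position'],s['contact_force'],s['finger_gap'])
a=r.get_image("side")[180:270,220:310];b=r.get_image("wrist")[100:310,150:430]
o=np.hstack([cv2.resize(a,(400,400),interpolation=cv2.INTER_CUBIC),cv2.resize(b,(400,300))[:,:] .repeat(1,0) if 0 else cv2.copyMakeBorder(cv2.resize(b,(400,300)),0,100,0,0,cv2.BORDER_CONSTANT)])
cv2.imwrite("pics/e.png",cv2.convertScaleAbs(o[:,:,::-1],alpha=1.8))
print(r.search_frame("side","spare_tub"))
```

```text
7.25 [ 0.56671212 -0.02885892  0.23529397] [ 0.34428821 -0.31817995 -1.19143618] 0.08532727994701753
[{'location': [198.5, 315.8], 'p': 0.67}]
```

View pics/e.png

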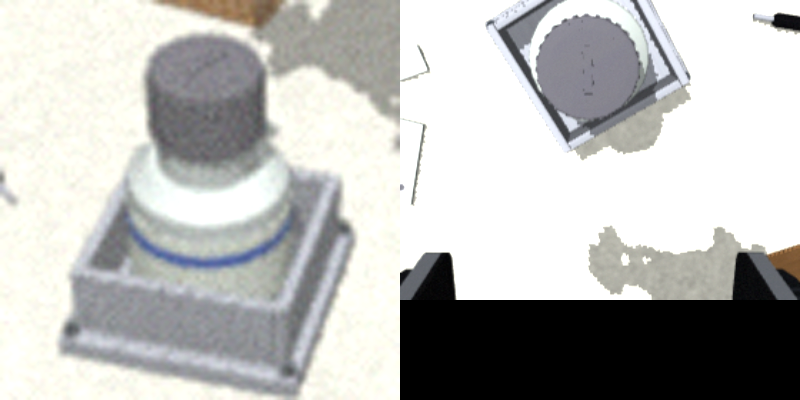

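The cap is back up and the tongue, which showed at the cap's right edge in the first side crop, has turned out of view to the far side. The spare is unmoved and the gripper is clear, so I'll hand the job in.

```bash
python3 -c "
from rig import r
print(r.job_done())"
```

```text
the job is handed in; nothing more can be done
None
```

I pressed the cap about 6 mm and twisted it anticlockwise until the torque rose sharply at its stop. I then released it and it sprang back up; the spare tub was not touched. I handed the job in at about 7.4 s, but the hand-in returned no verdict.

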